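# Load the jar-washing rack and shut its hold-down

## Task

Load the jar-washing rack: take the two tall, narrow empty jars that stand mouth-down on the green mat and lower them, mouth first and without dropping them, fully home over the rack's two free sloping posts. Then swing the rack's wire hold-down frame shut over the jars so that its tab drops behind the front rim. Leave the wide jar and the two full, lidded jars on the mat where they stand, and the jar already in the rack in its place.

Things in the scene. Friction and masses are not known exactly. Their poses are not given: they have to be found in the camera images.
- jar_a_mid (a point): first jar to load: clear greenish glass jar, no lid, 100 mm tall, 64 mm across, straight-sided but for a 58 mm neck in the 20 mm next to its mouth (50 mm clear opening), mouth-down on the green mat (3 mm thick, flat on the work surface), 0.15 to 0.25 kg. This point is its centre, half-way up; z runs along its axis from mouth to closed base, so up at the start
- jar_b_mid (a point): second jar to load, the same kind of jar, mouth-down on the mat: its centre, 50 mm from either end; z from mouth to base
- jar_a: the first jar again, this time with its origin at the centre of its mouth, in the plane of the rim; z from mouth to base
- jar_b: the second jar again, with its origin at the centre of its mouth; z from mouth to base
- deck: the rack's wire deck, 128 by 330 mm, fixed, its upper surface sloping 0.25 rad (14 deg) down toward the front: origin in that surface, at the foot of the middle post, 45 mm above the work surface. Axes: x up the slope toward the hinge, y along the row of posts, z square to the deck, the direction of the posts (leaning toward the front)
- post_a (a point): foot of the free end post, on its axis, in the deck's surface; axes as the deck's. Dark grey post square to the deck, 70 mm high, tapering from 39 mm across at its foot to 31 mm near its round tip. A jar is home when its rim lies flat on the deck round the post
- post_b (a point): foot of the free middle post, the same kind of post, 105 mm from the end post along the deck's -y and as far from the occupied third post; axes as the deck's
- post_c (a point): foot of the third post, which already carries a jar; axes as the deck's
- jar_c: the jar already on the third post, the same kind of jar; origin at the centre of its mouth, z from mouth to base. It stays there
- front_rim (a point): middle of the rack's front rim, an 8 mm bar along the deck's y, 64 mm in front of the posts (-x of the deck) and 96 mm above the deck; the shut frame's tab lies just behind it; axes as the deck's. The space above the posts is open while the frame is up
- holddown (a joint): angle of the hold-down frame, rad: 0 shut (parallel to the deck, 6 mm clear of jars that are home, tab behind the front rim), 1.82 upright; it starts at 1.95 to 2.2, leaning back (stop at 2.3). Slight hinge friction holds it where it is left within about 0.3 rad of upright; once swung farther to the front it falls shut of its own weight (0.16 kg) unless a jar is in its way
- holddown_hinge (a point): middle of the frame's hinge rod: in the deck's axes x = 64, y = 0, z = 110 mm. The axes turn with the frame: -x runs from the hinge to its front edge, y along the rod, z square to the frame on its outer face (upward when shut, to the back when open). The frame is of 6 to 8 mm steel rod, 310 mm along y, front bar 118 mm from the hinge
- holddown_lip (a point): thumb lip at the middle of the frame's front edge, a plate 60 mm wide, 28 mm deep, 3 mm thick: this point is on its outer face, 126 mm from the hinge (it reaches to 144 mm); axes as the frame's. Just inside it a tab 50 mm wide is bent 26 mm inward from the front bar
- wide_jar_mid (a point): bystander: empty wide jar, 82 mm across, 82 mm tall, mouth-down on the mat; its centre. Leave alone
- honey_a_mid (a point): bystander: full jar of amber honey with a gold lid, 68 mm across, 94 mm tall, upright on the mat; its centre. Leave alone
- honey_b_mid (a point): bystander: a second full, lidded jar like it; its centre. Leave alone
Not all that is in view belongs to the job. What is shaped like the jar_c but blue or pink is not meant.

How it is judged:
By the outcome, as a careful person would: the job done as asked, in the order asked, and still so for the second after the job is handed in, with the robot touching nothing.
It also fails if it takes over 72 s, if anything falls off the work surface, if the arm or the gripper's body presses on something with over 40 N, if the wrist force passes 120 N, or if a joint passes its speed limit or range.

## Robot

A 6-joint arm with a two-finger parallel gripper is mounted at the origin on the work surface. World frame = base frame: x ahead of the robot, y to its left, z up, the work surface at z = 0. Lengths are in m, angles in rad, forces in N, time in s.
With the tool pointing down it reaches from about 0.35 to 1 m from the base axis. Payload 7.1 kg.
Tool frame: the origin (TCP) lies on the centre line of the jaws, within the pads' length; the fingertips stand 14 mm ahead of it and the grasp point (between the pads) lies 5 mm behind it; z points along the fingers, y is the line along which they close (so a half turn about z gives the same grasp; the last joint's range is limited). The gripper opens to 85 mm and grips with 20 to 120 N. Pads are 22 mm wide; open, the fingers measure 114 mm over their backs; the gripper's body (76 mm by 85 mm) begins 54 mm behind the grasp point. The pads swing forward as they close: fully open they stand 13 mm farther back than shut.
Start: joints at [1.202, 0.423, 1.63, -0, 1.089, -0.019], TCP at [0.214, 0.587, 0.245] pointing down, gripper open.
Joint ranges: [-3, 3], [-0.9, 2.11], [0.09, 2.58], [-1.31, 4.45], [0.11, 2.69], [-2.54, 2.54]. Speed limits (rad/s): [2.39, 2.39, 3.01, 3.14, 3.14, 3.14].

## Interface

Orientations are given as a rotation vector (axis times angle).
In Python, from bench import * gives the robot as it stands. The module is installed in compiled form; this text tells all that it offers.
- The arm moves only by the tool step_arm, never from a script. Its argument "plan" is a list of rows, each an object with "dr": the turn, a rotation vector about the tool's x, y, z in degrees, a list of three; "linear": the shift along the tool's x, y, z in m, a list of three; "hand": the finger opening in m, from 0 to 0.0854. In form: [{"dr": [ax, ay, az], "linear": [tx, ty, tz], "hand": hand}, ...]. A call has 1 to 8 rows; each row shifts and turns the commanded pose from where the row before left it, along the tool's axes as they then stand; what a row does not reach is not made up. A row lasts 1/8 s, in which the tool goes at most 62.5 mm and 10.7 degrees, less where a joint would pass 70% of its speed; a pose out of reach is approached as far as the arm can. A call is refused whole if a number of a shift passes 0.0625 or a number of a turn 10.7, either way. A call with a gripper value outside its range is refused whole. The fingers move at their own pace and stop on an object; "force" is the grip in N (left out, the last holds). Time passes only in rows, so rows that do not move let the fingers close. It gives the time, the measured TCP pose, the force, the opening and the grip force at its end, in the units of the state.
- sense(): the state, without advancing time (a new reading comes with each control period).
- grab_frame(name): name is "scene" or "side" or "wrist"; returns the picture (384x512x3 uint8, blue, green, red); there is no depth.
- calibration(name): a dict with "vertical_fov" (degrees; the focal length in pixels is half the picture's height over the tangent of half this angle, whatever the lens; pixels are square), "cx", "cy" (the principal point, pixels), "position" and "orientation" of the camera in the world; the wrist camera has in their place "mount" (4x4, takes a point from camera to tool coordinates, whose origin is the TCP and whose axes are the flange's). Camera axes: x right, y down, z forward; pixel columns grow to the right and rows downward; lengths in m; the calibration is good to about 2 mm. A picture is of the moment at which its call begins: read the wrist's pose just before it. calibration takes no time and is no camera call.
- hand_in(): hands the job in; it is judged then, once.
The state is a dict: "time_s": time; "q": joint angles; "qd": joint speeds; "joint_efforts": joint torques, N m; "tcp_pos": TCP position; "eef_rot": TCP orientation; "ft_force": force on the tool from outside, world axes, zero at the start; "ft_torque": the same for the moment, N m; "gripper_width": finger opening in m; "gripper_force": force on a finger pad.
Only numpy, scipy, OpenCV 4.12 (cv2) and the standard library are available. Lean on these libraries where they do the work, as an engineer would, in place of code of your own. Each camera call takes 0.05 s, during which the arm holds its last target. There are 200 camera calls.

## Working session

There is one attempt and no reset: what is moved stays moved. The work goes in short steps, Python scripts to look and compute and a tool call to move; the robot and the scene stay as the last step left them, time stands still between calls to the robot, and variables do not carry over. Pictures are saved under pics/ and viewed, at most 10 in all, crops included, and the job is handed in when it is done.

Besides the shell and the picture viewer there is one more tool, called in YAML: its name, and indented under it one key for each argument. step_arm: Moves the arm, as the interface text tells. Its arguments: {"type":"object","properties":{"plan":{"type":"array","items":{"type":"object","properties":{"dr":{"type":"array","items":{"type":"number"}},"linear":{"type":"array","items":{"type":"number"}},"hand":{"type":"number"}}}},"force":{"type":"number"}},"required":["plan"]}

```bash
mkdir -p pics; python3 - <<'E'
from bench import *
import cv2, numpy as np
s=sense(); print(s)
for n in ("scene","side","wrist"):
    print(n,calibration(n))
a=grab_frame("scene");b=grab_frame("side");c=grab_frame("wrist")
for n,i in zip("scene side wrist".split(),(a,b,c)): cv2.imwrite(f"pics/{n}0.png",i)
E
```

```text
{'time_s': 0.0, 'q': array([ 1.20200052e+00,  4.23856119e-01,  1.63074258e+00, -1.63704500e-05,
        1.08859988e+00, -1.89951011e-02]), 'qd': array([ 2.49959035e-04, -1.30064856e-03, -1.06013974e-03, -4.80728661e-05,
       -1.13845141e-04,  5.27907281e-04]), 'joint_efforts': array([-1.24011253e-04, -5.57384098e+01, -2.81743062e+01, -3.39795895e-05,
        7.29902502e-03,  1.13257704e-05]), 'tcp_pos': array([0.21397037, 0.58663999, 0.24451548]), 'eef_rot': array([-5.46605278e-01, -3.09337456e+00,  2.47947150e-03]), 'ft_force': array([ 0.27236284, -0.54878232,  0.17739274]), 'ft_torque': array([-0.04005448,  0.01722015,  0.02115428]), 'gripper_force': 0.0, 'gripper_width': 0.08534993088661734}
scene {'vertical_fov': 55.53957406951308, 'cx': 255.75872742496793, 'cy': 190.21338026621817, 'position': array([ 0.85895414, -0.47242938,  0.96857374]), 'orientation': array([-2.36843697, -0.80971866,  0.29076365])}
side {'vertical_fov': 44.40279358385189, 'cx': 254.5263516633256, 'cy': 199.35140624960928, 'position': array([-0.08393249, -0.81856139,  1.04189085]), 'orientation': array([-2.23953121,  0.61631331, -0.30262096])}
wrist {'vertical_fov': 59.03133074463734, 'cx': 249.7372564591413, 'cy': 192.59439356589402, 'mount': array([[ 1.90324203e-04, -9.46347035e-01, -3.23152060e-01,
         8.32961512e-02],
       [ 9.99999601e-01,  4.62091413e-04, -7.64267793e-04,
        -8.80335339e-04],
       [ 8.72588351e-04, -3.23151785e-01,  9.46346745e-01,
        -1.29156273e-01],
       [ 0.00000000e+00,  0.00000000e+00,  0.00000000e+00,
         1.00000000e+00]])}
```

View pics/scene0.png

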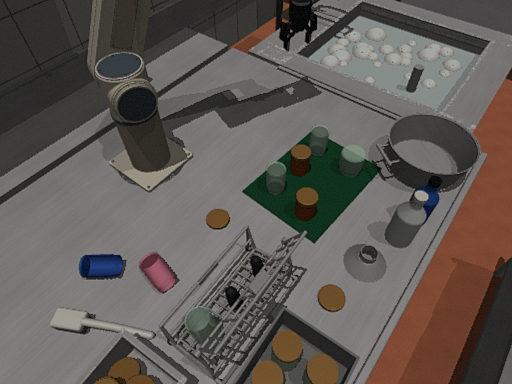

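View pics/side0.png

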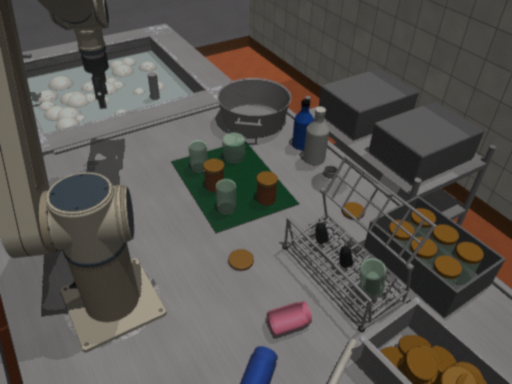

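The narrow greenish jars are at scene (277,178) and (319,139), which are side (227,196) and (198,157). The wide jar is at scene (352,160), and the honey jars are at (301,160) and (306,204). The free posts are at scene (257,263) and (232,295). Next I'll enlarge the crops to confirm.

```bash
python3 - <<'E'
import cv2, numpy as np
s=cv2.imread("pics/scene0.png");d=cv2.imread("pics/side0.png")
f=lambda i,x,y,w,h,k:cv2.convertScaleAbs(cv2.resize(i[y:y+h,x:x+w],None,fx=k,fy=k,interpolation=cv2.INTER_CUBIC),alpha=1.5)
m=np.hstack([f(s,260,115,110,110,3.6),f(d,175,125,110,110,3.6)])
cv2.imwrite("pics/mat.png",m)
m=np.hstack([f(s,155,225,160,150,2.5),f(d,275,150,160,180,2.5)[:375]])
m=np.vstack([f(s,155,225,160,150,2.0),])
a=f(s,155,225,160,150,2.5);b=f(d,275,160,160,165,2.5)
a=cv2.copyMakeBorder(a,0,b.shape[0]-a.shape[0],0,0,cv2.BORDER_CONSTANT)
cv2.imwrite("pics/rack.png",np.hstack([a,b]))
E
```

```text
(no output)
```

View pics/mat.png

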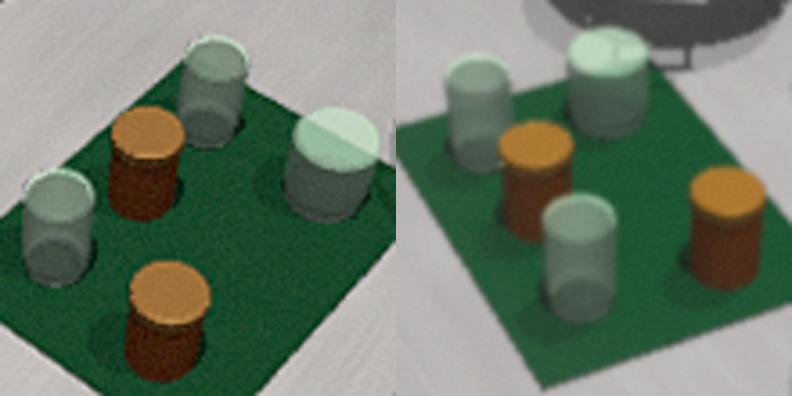

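View pics/rack.png

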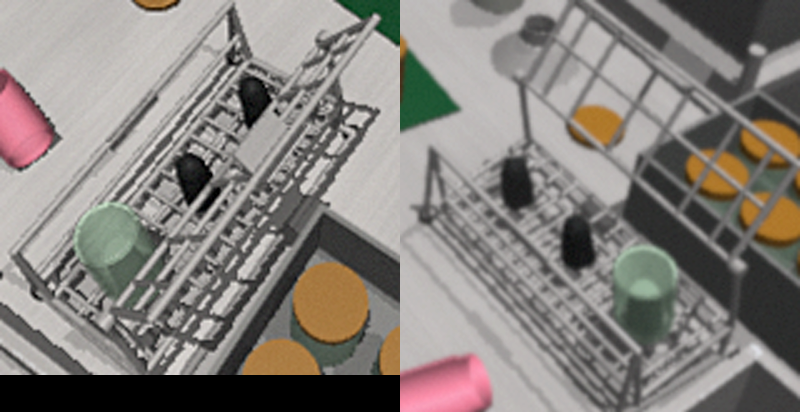

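Confirmed: the narrow jars have a smaller top disc than the wide jar, and no lid. Their top centres are at scene (276.7,169.4) and (320,131.7), and at side (225.8,185.6) and (197.5,146.4). Next I'll triangulate.

```bash
cat > h.py <<'E'
from bench import *
import cv2, numpy as np
from scipy.spatial.transform import Rotation as R
np.set_printoptions(precision=4,suppress=True)
def cam(n,s=None):
    c=calibration(n); f=192/np.tan(np.radians(c["vertical_fov"])/2)
    if "mount" in c:
        M=c["mount"]; A=R.from_rotvec(s["eef_rot"]).as_matrix()
        return f,c["cx"],c["cy"],A@M[:3,:3],s["tcp_pos"]+A@M[:3,3]
    return f,c["cx"],c["cy"],R.from_rotvec(c["orientation"]).as_matrix(),np.array(c["position"])
def ray(C,p):
    f,cx,cy,A,o=C; d=A@np.array([(p[0]-cx)/f,(p[1]-cy)/f,1.]); return o,d/np.linalg.norm(d)
def onz(C,p,z): o,d=ray(C,p); return o+d*(z-o[2])/d[2]
def proj(C,X): f,cx,cy,A,o=C; v=A.T@(np.asarray(X)-o); return np.array([cx+f*v[0]/v[2],cy+f*v[1]/v[2]])
def tri(rs):
    M=np.zeros((3,3));b=np.zeros(3)
    for o,d in rs: P=np.eye(3)-np.outer(d,d); M+=P; b+=P@o
    x=np.linalg.solve(M,b); return x,[np.linalg.norm((np.eye(3)-np.outer(d,d))@(x-o)) for o,d in rs]
E
python3 - <<'E'
from h import *
S,D=cam("scene"),cam("side")
c=lambda x,y:(260+x/3.6,115+y/3.6)
d=lambda x,y:(175+(x-396)/3.6,125+y/3.6)
e=lambda x,y:(155+x/2.5,225+y/2.5)
g=lambda x,y:(275+(x-400)/2.5,160+y/2.5)
for n,p,q,z in [("near",c(60,196),d(579,218),.103),("far",c(216,60),d(477,77),.103),("wide",c(336,139),d(607,53),.085),("hon1",c(147,133),d(536,146),.097),("hon2",c(169,293),d(727,192),.097),
 ("postA",e(250,79),g(516,157),.113),("postB",e(189,155),g(577,217),.113),("rimC",e(14,252),g(632,362),.122),("rimA",e(232,8),g(432,150),.122),
 ("hingeA",e(340,95),g(521,80),.167),("hingeC",e(115,308),g(738,266),.167)]:
    x,r=tri([ray(S,p),ray(D,q)]); print(n,x,np.array(r)[:1],onz(S,p,z)[:2],onz(D,q,z)[:2])
E
```

```text
near [0.4351 0.1664 0.0961] [0.0011] [0.439 0.16 ] [0.4314 0.1606]
far [0.4517 0.3992 0.0942] [0.0005] [0.4561 0.3898] [0.4468 0.3886]
wide [0.5892 0.3914 0.079 ] [0.0008] [0.5914 0.3845] [0.5853 0.3851]
hon1 [0.452  0.2793 0.0922] [0.0004] [0.4544 0.2748] [0.4494 0.2744]
hon2 [0.5682 0.138  0.091 ] [0.0008] [0.5705 0.1329] [0.5642 0.1331]
postA [ 0.5775 -0.1279  0.1174] [0.0004] [ 0.5759 -0.1257] [ 0.5807 -0.1251]
postB [ 0.5806 -0.2299  0.1146] [0.0015] [ 0.5795 -0.228 ] [ 0.5818 -0.2306]
rimC [ 0.5107 -0.3991  0.1081] [0.0006] [ 0.5161 -0.3997] [ 0.502  -0.4059]
rimA [ 0.5059 -0.0681  0.1117] [0.0006] [ 0.5105 -0.0736] [ 0.4994 -0.0756]
hingeA [ 0.6535 -0.0649  0.1277] [0.0243] [ 0.673 -0.108] [ 0.6228 -0.0689]
hingeC [ 0.637  -0.3883  0.1667] [0.005] [ 0.6352 -0.3836] [ 0.6375 -0.3935]
```

```bash
cat >> h.py <<'E'
yaw=0.015
def Rt(tilt=0.,yaw=yaw):   # tool x -> -X world, y -> +Y, z down, tilted outward
    z=np.array([np.sin(tilt),0,-np.cos(tilt)]); y=np.array([0,1.,0]); x=np.cross(y,z)
    return R.from_euler('z',yaw).as_matrix()@np.c_[x,y,z]
def go(p,A):
    s=sense(); B=R.from_rotvec(s["eef_rot"])
    print("t",round(s["time_s"],2),"pos",s["tcp_pos"],"lin mm",np.round(B.as_matrix().T@(np.array(p)-s["tcp_pos"])*1000,1),"turn deg",np.round((B.inv()*R.from_matrix(A)).as_rotvec(degrees=True),2),"q",s["q"])
E
python3 -c "
from h import *
go([.435,.162,.22],Rt(0,0))"
```

```text
t 0.15 pos [0.214  0.5868 0.2447] lin mm [-353.2 -323.3   25.1] turn deg [ -0.07  -0.01 -20.04] q [ 1.202   0.4237  1.6305  0.      1.0886 -0.019 ]
```

step_arm:
  plan:
    - {"linear":[-0.044,-0.04,0.003],"dr":[0,0,0],"hand":0.085}
    - {"linear":[-0.044,-0.04,0.003],"dr":[0,0,0],"hand":0.085}
    - {"linear":[-0.044,-0.04,0.003],"dr":[0,0,0],"hand":0.085}
    - {"linear":[-0.044,-0.04,0.003],"dr":[0,0,0],"hand":0.085}
    - {"linear":[-0.044,-0.04,0.003],"dr":[0,0,0],"hand":0.085}
    - {"linear":[-0.044,-0.04,0.003],"dr":[0,0,0],"hand":0.085}
    - {"linear":[-0.044,-0.04,0.003],"dr":[0,0,0],"hand":0.085}
    - {"linear":[-0.044,-0.04,0.003],"dr":[0,0,0],"hand":0.085}

```text
time_s: 1.15
tcp_pos: [0.4358, 0.1641, 0.2213]
eef_rot: [0.546, 3.093, 0.0]
ft_force: [0.4, 0.6, 0.0]
gripper_width: 0.0851
gripper_force: 0.0
```

step_arm:
  plan:
    - {"linear":[0,0,0],"dr":[0,0,-10],"hand":0.085}
    - {"linear":[0,0,0],"dr":[0,0,-10],"hand":0.085}
    - {"linear":[0,0,0],"dr":[0,0,0],"hand":0.085}

```text
time_s: 1.52
tcp_pos: [0.4351, 0.1656, 0.2212]
eef_rot: [-0.005, -3.141, 0.0]
ft_force: [0.1, 0.8, 0.5]
gripper_width: 0.0851
gripper_force: 0.0
```

```bash
python3 - <<'E'
from h import *
go([.435,.162,.22],Rt(0,0))
s=sense(); i=grab_frame("wrist"); cv2.imwrite("pics/w1.png",i)
C=cam("wrist",s)
print(proj(C,[.435,.162,.103]),proj(C,[.435,.162,.003]))
E
```

```text
t 1.52 pos [0.4351 0.1656 0.2212] lin mm [ 0.1 -3.6  1.2] turn deg [-0.01 -0.02 -0.17] q [ 0.3381  0.223   1.9925  0.      0.9264 -1.2298]
[246.3929 191.5395] [247.3874 161.0725]
```

View pics/w1.png

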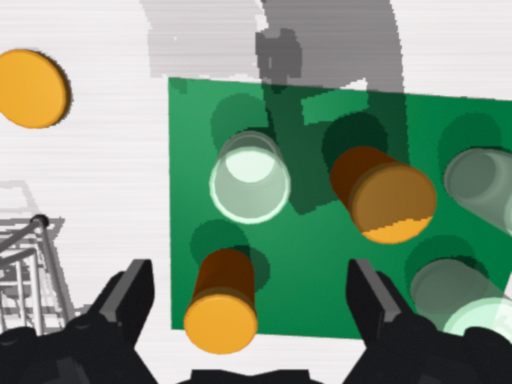

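The wrist view shows the near jar's base disc centred at about (250.5,184). The jaws straddle it, and honey jars stand below and to the right.

```bash
python3 - <<'E'
from h import *
s=sense();C=cam("wrist",s)
p=onz(C,(250.5,184),.103);print(p,onz(C,(211,184),.103),onz(C,(291,184),.103),onz(C,(250.5,222),.103),onz(C,(250.5,146),.103))
go([p[0],p[1],.070],Rt(0,0))
E
```

```text
[0.4289 0.1654 0.103 ] [0.4288 0.1352 0.103 ] [0.429  0.1964 0.103 ] [0.4605 0.1653 0.103 ] [0.3996 0.1655 0.103 ]
t 1.57 pos [0.4351 0.1658 0.2212] lin mm [  6.1  -0.4 151.2] turn deg [-0.   -0.01 -0.25] q [ 0.3386  0.223   1.9925  0.      0.9264 -1.2278]
```

step_arm:
  plan:
    - {"linear":[0.0045,0,0.025],"dr":[0,0,0],"hand":0.085}
    - {"linear":[0,0,0.03],"dr":[0,0,0],"hand":0.085}
    - {"linear":[0,0,0.03],"dr":[0,0,0],"hand":0.085}
    - {"linear":[0,0,0.03],"dr":[0,0,0],"hand":0.085}
    - {"linear":[0,0,0.025],"dr":[0,0,0],"hand":0.085}
    - {"linear":[0,0,0.011],"dr":[0,0,0],"hand":0.085}
    - {"linear":[0,0,0],"dr":[0,0,0],"hand":0.085}

```text
time_s: 2.45
tcp_pos: [0.4304, 0.166, 0.07]
eef_rot: [-0.003, -3.14, 0.001]
ft_force: [-0.5, 0.3, 0.9]
gripper_width: 0.0851
gripper_force: 0.0
```

step_arm:
  plan:
    - {"hand":0.055,"linear":[0,0,0],"dr":[0,0,0]}
    - {"hand":0.055,"linear":[0,0,0],"dr":[0,0,0]}
    - {"hand":0.055,"linear":[0,0,0],"dr":[0,0,0]}
    - {"hand":0.055,"linear":[0,0,0],"dr":[0,0,0]}
    - {"hand":0.055,"linear":[0,0,0],"dr":[0,0,0]}
  force: 40

```text
time_s: 3.08
tcp_pos: [0.4314, 0.1662, 0.0714]
eef_rot: [0.002, 3.14, 0.001]
ft_force: [-1.1, 0.9, 7.2]
gripper_width: 0.0626
gripper_force: 43.2
```

step_arm:
  plan:
    - {"linear":[0,0,-0.02],"dr":[0,0,0],"hand":0.055}
    - {"linear":[0,0,-0.05],"dr":[0,0,0],"hand":0.055}
    - {"linear":[0,0,-0.05],"dr":[0,0,0],"hand":0.055}
    - {"linear":[0,0,-0.05],"dr":[0,0,0],"hand":0.055}
    - {"linear":[0,0,-0.03],"dr":[0,0,0],"hand":0.055}
  force: 40

```text
time_s: 3.7
tcp_pos: [0.4312, 0.166, 0.2733]
eef_rot: [0.002, 3.138, 0.002]
ft_force: [1.1, 0.9, -2.9]
gripper_width: 0.0631
gripper_force: 45.0
```

step_arm:
  plan:
    - {"linear":[-0.02,-0.03,0],"dr":[0,0,0],"hand":0.055}
    - {"linear":[-0.02,-0.03,0],"dr":[0,0,0],"hand":0.055}
    - {"linear":[-0.02,-0.03,0],"dr":[0,0,0],"hand":0.055}
    - {"linear":[-0.02,-0.03,0],"dr":[0,0,0],"hand":0.055}
    - {"linear":[-0.02,-0.03,0],"dr":[0,0,0],"hand":0.055}
    - {"linear":[-0.015,-0.03,0],"dr":[0,0,0],"hand":0.055}
    - {"linear":[0,0,0],"dr":[0,0,0],"hand":0.055}
    - {"linear":[0,0,0],"dr":[0,0,0],"hand":0.055}

```text
time_s: 4.7
tcp_pos: [0.5449, -0.014, 0.2703]
eef_rot: [-0.002, -3.141, -0.0]
ft_force: [0.2, -0.7, -0.8]
gripper_width: 0.0629
gripper_force: 45.0
```

```bash
python3 - <<'E'
from h import *
go([.556,-.127,.198],Rt(.25))
s=sense(); i=grab_frame("wrist"); 
C=cam("wrist",s); A=C[3]
Rw=R.from_rotvec(s["eef_rot"]).as_matrix()
print("jarbase",proj(C,s["tcp_pos"]+Rw@[0,0,-.032]), "tips",proj(C,[.5775,-.127,.113]),proj(C,[.581,-.2295,.113]),"feet",proj(C,[.595,-.127,.045]),proj(C,[.598,-.2295,.045]))
cv2.imwrite("pics/w2.png",cv2.resize(i,(800,600)))
E
```

```text
t 4.7 pos [ 0.5449 -0.014   0.2703] lin mm [ -11.3 -113.    72.2] turn deg [ -0.1  -14.36  -0.93] q [-0.0476  0.2769  1.7844  0.0002  1.0809 -1.6172]
jarbase [252.182  328.7379] tips [126.7289 212.0205] [ 15.0721 215.6567] feet [149.5315 203.6436] [ 58.2925 206.2205]
```

View pics/w2.png

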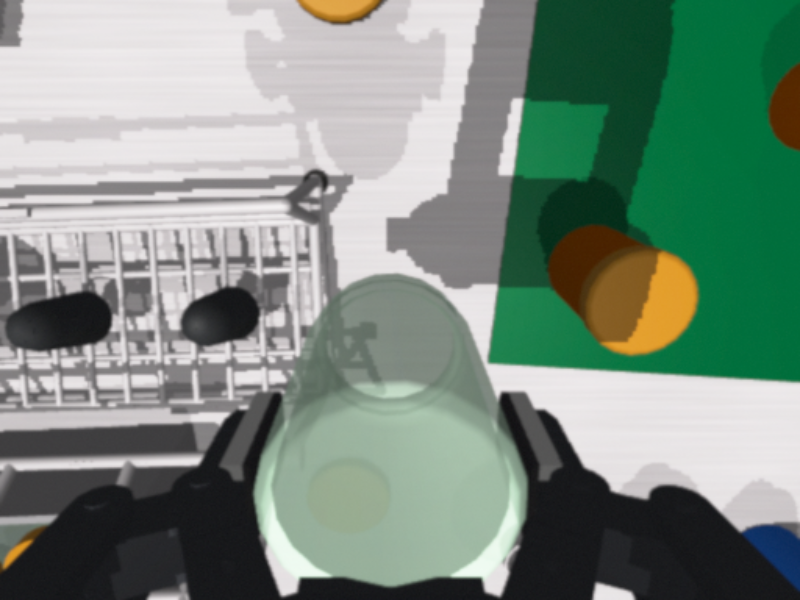

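The wrist view, with coordinates in 800-wide pixels, shows jar A held straight. Post tip A is at (203,322) and tip B at (25,328). The feet are near (242,308) and (95,312).

```bash
python3 - <<'E'
from h import *
s=sense();C=cam("wrist",s);Rw=R.from_rotvec(s["eef_rot"]).as_matrix();k=1.5625
t=np.linspace(0,2*np.pi,90)
for nm,r,z in(("base",.032,-.032),("mouth",.029,.0684),("mouthin",.025,.0684)):
    P=k*np.array([proj(C,s["tcp_pos"]+Rw@[r*np.cos(a),r*np.sin(a),z]) for a in t]); print(nm,P.min(0),P.max(0))
k=1/1.5625
for n,p,z in(("tipA",(203,322),.111),("tipB",(25,328),.111),("footA",(242,308),.045),("footB",(95,312),.045)): print(n,onz(C,(p[0]*k,p[1]*k),z))
S,D=cam("scene"),cam("side")
W=[((203*k,322*k),(255,256.6),(321.4,222.8)),((25*k,328*k),(230.6,287),(345.8,246.8))]
for w,a,b in W: print(tri([ray(C,w),ray(S,a),ray(D,b)]))
# jar a top with wrist depth check
E
```

```text
base [250.99   386.1182] [537.2098 620.7468]
mouth [320.7265 269.5549] [464.4601 402.4025]
mouthin [330.6433 279.4953] [454.5384 393.9622]
tipA [ 0.5726 -0.1238  0.111 ]
tipB [ 0.5763 -0.2285  0.111 ]
footA [ 0.5874 -0.12    0.045 ]
footB [ 0.5904 -0.2249  0.045 ]
(array([ 0.576 , -0.1252,  0.1127]), [np.float64(0.004035993084094724), np.float64(0.0003849198852347861), np.float64(0.004170291314415442)])
(array([ 0.5792, -0.229 ,  0.112 ]), [np.float64(0.003045130406054926), np.float64(0.0012602946073798596), np.float64(0.0031946682894636205)])
```

```bash
sed -i 's/^yaw=.*/yaw=0.028/' h.py; cat >> h.py <<'E'
FA=np.array([.592,-.1243,.045]); FB=np.array([.5951,-.2293,.045])
def dz(yaw=yaw): return -Rt(.25,yaw)[:,2]
E
python3 -c "
from h import *
s=sense();B=Rt(.25)
p=FA+.16*dz();print(p,dz())
print('lin in target axes',B.T@(p-s['tcp_pos'])*1000);go(p,B)"
```

```text
[ 0.5524 -0.1254  0.2   ] [-0.2473 -0.0069  0.9689]
lin in target axes [  13.1123 -111.935    69.1716]
t 4.75 pos [ 0.5449 -0.0136  0.2703] lin mm [  -7.6 -111.8   70.2] turn deg [ -0.19 -14.35  -1.63] q [-0.047   0.2768  1.7845  0.0002  1.0808 -1.6173]
```

step_arm:
  plan:
    - {"linear":[0,0,0],"dr":[0,-7.2,-0.8],"hand":0.055}
    - {"linear":[0,0,0],"dr":[0,-7.2,-0.8],"hand":0.055}
    - {"linear":[0.004,-0.037,0],"dr":[0,0,0],"hand":0.055}
    - {"linear":[0.004,-0.037,0],"dr":[0,0,0],"hand":0.055}
    - {"linear":[0.005,-0.038,0],"dr":[0,0,0],"hand":0.055}
    - {"linear":[0,0,0.03],"dr":[0,0,0],"hand":0.055}
    - {"linear":[0,0,0],"dr":[0,0,0],"hand":0.055}
    - {"linear":[0,0,0],"dr":[0,0,0],"hand":0.055}

```text
time_s: 5.75
tcp_pos: [0.5434, -0.1255, 0.239]
eef_rot: [-0.041, 2.89, 0.0]
ft_force: [0.3, 0.1, -1.9]
gripper_width: 0.0627
gripper_force: 45.0
```

```bash
python3 - <<'E'
from h import *
go(FA+.16*dz(),Rt(.25))
s=sense()
w=grab_frame("wrist");a=grab_frame("scene");b=grab_frame("side")
f=lambda i,x,y,w,h,k:cv2.convertScaleAbs(cv2.resize(i[y:y+h,x:x+w],None,fx=k,fy=k,interpolation=cv2.INTER_CUBIC),alpha=1.4)
cv2.imwrite("pics/p1.png",np.hstack([f(w,120,150,180,200,2),f(a,180,180,110,133,3)[:400],]))
x=np.hstack([f(w,130,60,230,230,1.7)[:390],f(a,195,180,110,130,3)])
y=f(b,280,150,110,130,3)
cv2.imwrite("pics/p1.png",np.hstack([cv2.resize(f(w,150,60,200,230,1),(240,390) if 0 else (200,230)),f(a,200,180,100,115,2)[:230],f(b,280,140,100,115,2)[:230]]))
E
```

```text
t 5.75 pos [ 0.5434 -0.1255  0.239 ] lin mm [ 0.9 -0.  40. ] turn deg [-0.18  0.07  0.06] q [-0.2863  0.244   1.9384  0.1119  0.722  -1.961 ]Traceback (most recent call last):
  File "<stdin>", line 6, in <module>
    return _nx.concatenate(arrs, 1, dtype=dtype, casting=casting)
           ~~~~~~~~~~~~~~~^^^^^^^^^^^^^^^^^^^^^^^^^^^^^^^^^^^^^^^
ValueError: all the input array dimensions except for the concatenation axis must match exactly, but along dimension 0, the array at index 0 has size 400 and the array at index 1 has size 399
```

step_arm:
  plan:
    - {"linear":[0.001,0,0.02],"dr":[0,0,0],"hand":0.055}
    - {"linear":[0,0,0.02],"dr":[0,0,0],"hand":0.055}
    - {"linear":[0,0,0.015],"dr":[0,0,0],"hand":0.055}
    - {"linear":[0,0,0.01],"dr":[0,0,0],"hand":0.055}
    - {"linear":[0,0,0.007],"dr":[0,0,0],"hand":0.055}
    - {"linear":[0,0,0],"dr":[0,0,0],"hand":0.055}

```text
time_s: 6.65
tcp_pos: [0.5603, -0.1261, 0.1682]
eef_rot: [-0.04, 2.89, 0.0]
ft_force: [-0.4, 0.4, -1.8]
gripper_width: 0.0628
gripper_force: 45.0
```

```bash
python3 - <<'E'
from h import *
go(FA+.0684*dz(),Rt(.25))
w=grab_frame("wrist");a=grab_frame("scene");b=grab_frame("side")
f=lambda i,x,y,w,h,k:cv2.convertScaleAbs(cv2.resize(i[y:y+h,x:x+w],(k*w,k*h),interpolation=cv2.INTER_CUBIC),alpha=1.4)
cv2.imwrite("pics/p1.png",np.hstack([cv2.resize(w,(320,240))[:240],f(a,210,190,80,80,3),f(b,290,150,80,80,3)]))
E
```

```text
t 6.65 pos [ 0.5603 -0.1261  0.1682] lin mm [-0.2  1.2 58.8] turn deg [-0.2   0.05 -0.01] q [-0.2779  0.376   1.9539  0.1317  0.575  -1.9781]
```

View pics/p1.png

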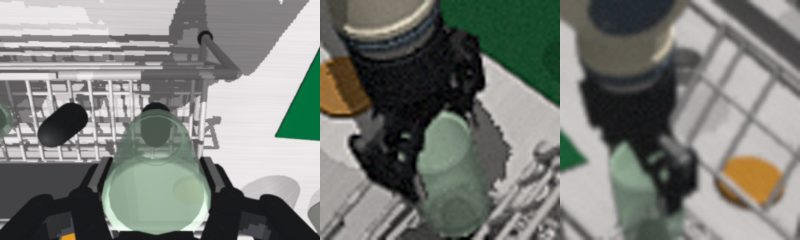

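The post shows inside the mouth ring in the wrist view, around (156,125), and there is no contact force. I'll continue down.

step_arm:
  plan:
    - {"linear":[0,0.001,0.01],"dr":[0,0,0],"hand":0.055}
    - {"linear":[0,0,0.01],"dr":[0,0,0],"hand":0.055}
    - {"linear":[0,0,0.01],"dr":[0,0,0],"hand":0.055}
    - {"linear":[0,0,0],"dr":[0,0,0],"hand":0.055}

```text
time_s: 7.3
tcp_pos: [0.5673, -0.1249, 0.1381]
eef_rot: [-0.039, 2.892, 0.001]
ft_force: [0.2, -0.6, -1.0]
gripper_width: 0.063
gripper_force: 45.0
```

```bash
python3 - <<'E'
from h import *
go(FA+.0684*dz(),Rt(.25))
s=sense();C=cam("wrist",s);w=grab_frame("wrist")
i=cv2.convertScaleAbs(w[90:384,90:410],alpha=1.6)
cv2.imwrite("pics/p2.png",cv2.resize(i,None,fx=2,fy=2,interpolation=cv2.INTER_CUBIC))
Rw=R.from_rotvec(s["eef_rot"]).as_matrix();print("mouth",2*(proj(C,s["tcp_pos"]+Rw@[0,0,.0684])-90))
E
```

```text
t 7.3 pos [ 0.5673 -0.1249  0.1381] lin mm [-0.9 -0.  27.9] turn deg [-0.17 -0.04 -0.02] q [-0.2718  0.4349  1.9541  0.1419  0.5176 -1.9849]
mouth [322.363  253.3198]
```

View pics/p2.png

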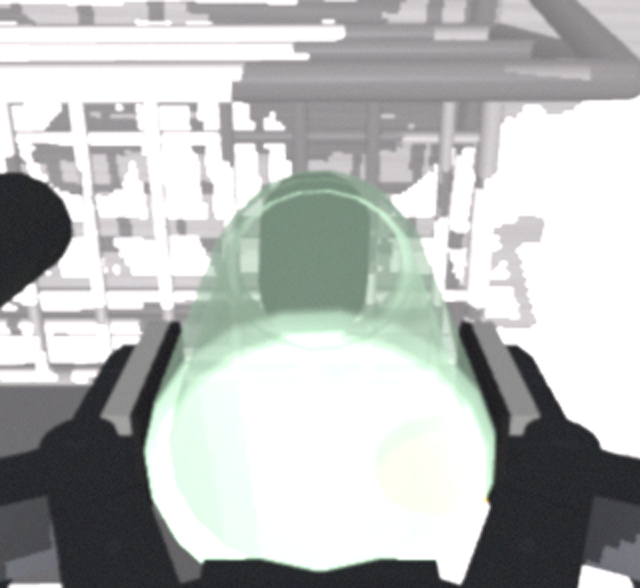

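The post is inside the mouth, about 2 mm off in -Y (post at x≈315, mouth at 322). I'll nudge it and lower.

step_arm:
  plan:
    - {"linear":[0,-0.0015,0.005],"dr":[0,0,0],"hand":0.055}
    - {"linear":[0,0,0.007],"dr":[0,0,0],"hand":0.055}
    - {"linear":[0,0,0.006],"dr":[0,0,0],"hand":0.055}
    - {"linear":[0,0,0.003],"dr":[0,0,0],"hand":0.055}
    - {"linear":[0,0,0],"dr":[0,0,0],"hand":0.055}

```text
time_s: 7.98
tcp_pos: [0.573, -0.1264, 0.1187]
eef_rot: [-0.04, 2.891, 0.0]
ft_force: [0.4, -0.3, -1.2]
gripper_width: 0.0628
gripper_force: 45.0
```

step_arm:
  plan:
    - {"linear":[0,0,0.002],"dr":[0,0,0],"hand":0.055}
    - {"linear":[0,0,0.002],"dr":[0,0,0],"hand":0.055}
    - {"linear":[0,0,0.002],"dr":[0,0,0],"hand":0.055}
    - {"linear":[0,0,0],"dr":[0,0,0],"hand":0.055}

```text
time_s: 8.48
tcp_pos: [0.5745, -0.1265, 0.1131]
eef_rot: [-0.04, 2.89, -0.0]
ft_force: [0.3, 1.2, -2.2]
gripper_width: 0.0627
gripper_force: 45.0
```

Expected home is z≈0.111. I'll go down in small steps until there is contact.

step_arm:
  plan:
    - {"linear":[0,0,0.0015],"dr":[0,0,0],"hand":0.055}
    - {"linear":[0,0,0.0015],"dr":[0,0,0],"hand":0.055}
    - {"linear":[0,0,0],"dr":[0,0,0],"hand":0.055}

```text
time_s: 8.85
tcp_pos: [0.5753, -0.1266, 0.1117]
eef_rot: [-0.04, 2.889, -0.0]
ft_force: [-8.2, 0.2, 14.6]
gripper_width: 0.0626
gripper_force: 46.3
```

step_arm:
  plan:
    - {"linear":[0,0,0.0015],"dr":[0,0,0],"hand":0.055}
    - {"linear":[0,0,0],"dr":[0,0,0],"hand":0.055}

```text
time_s: 9.1
tcp_pos: [0.5758, -0.127, 0.1114]
eef_rot: [-0.039, 2.888, -0.001]
ft_force: [-13.3, -1.2, 26.6]
gripper_width: 0.063
gripper_force: 45.1
```

step_arm:
  plan:
    - {"linear":[0,0,-0.0015],"dr":[0,0,0],"hand":0.062}
    - {"linear":[0,0,0],"dr":[0,0,0],"hand":0.078}
    - {"linear":[0,0,0],"dr":[0,0,0],"hand":0.078}
    - {"linear":[0,0,-0.01],"dr":[0,0,0],"hand":0.078}
    - {"linear":[0,0,-0.03],"dr":[0,0,0],"hand":0.078}
    - {"linear":[0,0,-0.04],"dr":[0,0,0],"hand":0.078}
    - {"linear":[0,0,-0.04],"dr":[0,0,0],"hand":0.078}
    - {"linear":[0,0,0],"dr":[0,0,0],"hand":0.078}

```text
time_s: 10.1
tcp_pos: [0.5467, -0.1274, 0.2302]
eef_rot: [-0.04, 2.884, -0.003]
ft_force: [0.3, 0.1, 0.4]
gripper_width: 0.0778
gripper_force: 0.0
```

```bash
python3 - <<'E'
from h import *
p=[.447,.397,.22]
go(p,Rt(0,0)); s=sense(); print(Rt(0,0).T@(np.array(p)-s["tcp_pos"])*1000)
C=cam("wrist",s);w=grab_frame("wrist");cv2.imwrite("pics/rel.png",w)
X=FA+.1*dz();print(proj(C,X))
E
```

```text
t 10.1 pos [ 0.5467 -0.1274  0.2302] lin mm [ 84.7 526.9 -14.7] turn deg [-0.12 14.74  1.56] q [-0.2878  0.2601  1.9421  0.1151  0.6959 -1.9654]
[ 99.7184 524.4024  10.2202]
[254.4851 200.6941]
```

step_arm:
  plan:
    - {"linear":[0,0,0],"dr":[0,7.35,0.8],"hand":0.085}
    - {"linear":[0,0,0],"dr":[0,7.35,0.8],"hand":0.085}
    - {"linear":[0.01,0.055,0],"dr":[0,0,0],"hand":0.085}
    - {"linear":[0.015,0.055,0],"dr":[0,0,0],"hand":0.085}
    - {"linear":[0.015,0.055,0],"dr":[0,0,0],"hand":0.085}
    - {"linear":[0.015,0.055,0],"dr":[0,0,0],"hand":0.085}
    - {"linear":[0.015,0.055,0],"dr":[0,0,0],"hand":0.085}
    - {"linear":[0.015,0.055,0],"dr":[0,0,0],"hand":0.085}

```text
time_s: 11.15
tcp_pos: [0.4595, 0.2048, 0.2258]
eef_rot: [-0.001, -3.135, 0.001]
ft_force: [0.3, -0.2, -0.2]
gripper_width: 0.085
gripper_force: 0.0
```

step_arm:
  plan:
    - {"linear":[0.015,0.055,0.005],"dr":[0,0,0],"hand":0.085}
    - {"linear":[0,0.055,0.005],"dr":[0,0,0],"hand":0.085}
    - {"linear":[0,0.055,0],"dr":[0,0,0],"hand":0.085}
    - {"linear":[0,0.03,0],"dr":[0,0,0],"hand":0.085}
    - {"linear":[0,0,0],"dr":[0,0,0],"hand":0.085}
    - {"linear":[0,0,0],"dr":[0,0,0],"hand":0.085}

```text
time_s: 11.9
tcp_pos: [0.4452, 0.3973, 0.2158]
eef_rot: [-0.001, -3.134, 0.003]
ft_force: [-0.2, -0.2, 0.4]
gripper_width: 0.085
gripper_force: 0.0
```

```bash
python3 - <<'E'
from h import *
go([.447,.397,.22],Rt(0,0)); s=sense(); C=cam("wrist",s); w=grab_frame("wrist")
w1=cv2.imread("pics/rel.png")
cv2.imwrite("pics/p3.png",np.hstack([w,cv2.resize(w1,(288,216)) if 0 else cv2.copyMakeBorder(cv2.resize(w1,(288,216)),0,168,0,0,cv2.BORDER_CONSTANT)]))
E
```

```text
t 11.9 pos [0.4452 0.3973 0.2158] lin mm [-1.8 -0.3 -4.2] turn deg [-0.11 -0.41 -0.03] q [ 0.7072  0.4195  1.7131  0.0037  1.0156 -0.8651]
```

View pics/p3.png

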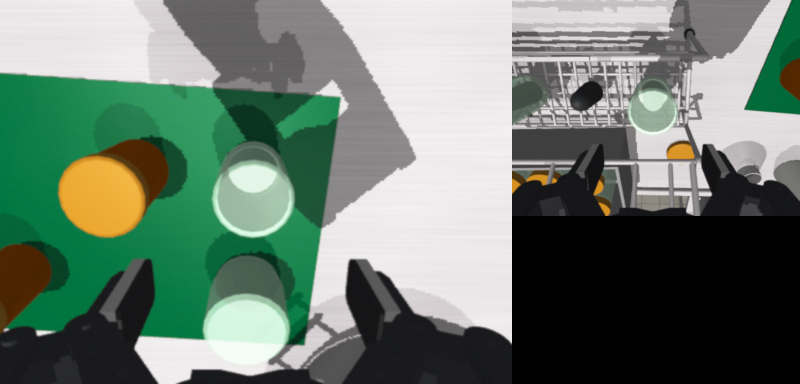

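Jar A sits seated in the rack (inset). The second jar's base disc is centred at about (253.5,198), with the wide jar below it.

```bash
python3 - <<'E'
from h import *
s=sense();C=cam("wrist",s)
p=[onz(C,q,.103) for q in ((213,198),(294,198),(253.5,238))]
print(p, (p[0]+p[1])/2, p[2]-[.032,0,0])
E
```

```text
[array([0.448 , 0.3679, 0.103 ]), array([0.448 , 0.4294, 0.103 ]), array([0.4815, 0.3988, 0.103 ])] [0.448  0.3987 0.103 ] [0.4495 0.3988 0.103 ]
```

step_arm:
  plan:
    - {"linear":[-0.004,0.0013,0.025],"dr":[0,-0.4,0],"hand":0.085}
    - {"linear":[0,0,0.03],"dr":[0,0,0],"hand":0.085}
    - {"linear":[0,0,0.03],"dr":[0,0,0],"hand":0.085}
    - {"linear":[0,0,0.03],"dr":[0,0,0],"hand":0.085}
    - {"linear":[0,0,0.02],"dr":[0,0,0],"hand":0.085}
    - {"linear":[0,0,0.011],"dr":[0,0,0],"hand":0.085}
    - {"linear":[0,0,0],"dr":[0,0,0],"hand":0.085}

```text
time_s: 12.82
tcp_pos: [0.4499, 0.3991, 0.0707]
eef_rot: [0.002, 3.14, -0.001]
ft_force: [0.1, 1.0, 0.6]
gripper_width: 0.0854
gripper_force: 0.0
```

step_arm:
  plan:
    - {"hand":0.055,"linear":[0,0,0],"dr":[0,0,0]}
    - {"hand":0.055,"linear":[0,0,0],"dr":[0,0,0]}
    - {"hand":0.055,"linear":[0,0,0],"dr":[0,0,0]}
    - {"hand":0.055,"linear":[0,0,0],"dr":[0,0,0]}
    - {"hand":0.055,"linear":[0,0,0],"dr":[0,0,0]}
  force: 40

```text
time_s: 13.45
tcp_pos: [0.4505, 0.4, 0.0722]
eef_rot: [0.001, 3.138, 0.002]
ft_force: [-1.9, -0.7, 7.3]
gripper_width: 0.0617
gripper_force: 43.5
```

step_arm:
  plan:
    - {"linear":[0,0,-0.02],"dr":[0,0,0],"hand":0.055}
    - {"linear":[0,0,-0.06],"dr":[0,0,0],"hand":0.055}
    - {"linear":[0,0,-0.06],"dr":[0,0,0],"hand":0.055}
    - {"linear":[0,0,-0.06],"dr":[0,0,0],"hand":0.055}
    - {"linear":[0,-0.03,0],"dr":[0,0,0],"hand":0.055}
    - {"linear":[-0.01,-0.05,0],"dr":[0,0,0],"hand":0.055}
    - {"linear":[-0.01,-0.055,0],"dr":[0,0,0],"hand":0.055}
    - {"linear":[-0.01,-0.055,0],"dr":[0,0,0],"hand":0.055}

```text
time_s: 14.45
tcp_pos: [0.4791, 0.2079, 0.2722]
eef_rot: [-0.0, 3.139, 0.0]
ft_force: [1.5, 0.7, -0.7]
gripper_width: 0.0616
gripper_force: 45.3
```

step_arm:
  plan:
    - {"linear":[-0.01,-0.055,0],"dr":[0,0,0],"hand":0.055}
    - {"linear":[-0.01,-0.055,0],"dr":[0,0,0],"hand":0.055}
    - {"linear":[-0.01,-0.055,0],"dr":[0,0,0],"hand":0.055}
    - {"linear":[-0.01,-0.055,0],"dr":[0,-3,-0.4],"hand":0.055}
    - {"linear":[-0.01,-0.055,0],"dr":[0,-4,-0.4],"hand":0.055}
    - {"linear":[-0.01,-0.055,0],"dr":[0,-4,-0.4],"hand":0.055}
    - {"linear":[-0.01,-0.055,0],"dr":[0,-3.4,-0.4],"hand":0.055}
    - {"linear":[0,0,0],"dr":[0,0,0],"hand":0.055}

```text
time_s: 15.45
tcp_pos: [0.5507, -0.1787, 0.2762]
eef_rot: [-0.033, 2.887, -0.002]
ft_force: [-1.5, 0.1, -2.2]
gripper_width: 0.0622
gripper_force: 45.4
```

```bash
sed -i 's/^FA=.*/FA=np.array([.592,-.126,.045]); FB=np.array([.595,-.231,.045])/' h.py
python3 -c "
from h import *
go(FB+.2*dz(),Rt(.25))"
```

```text
t 15.45 pos [ 0.5507 -0.1787  0.2762] lin mm [ 15.6 -53.4  34.8] turn deg [-0.33  0.27 -0.26] q [-0.3814  0.2282  1.8595  0.13    0.8215 -2.0525]
```

step_arm:
  plan:
    - {"linear":[0.008,-0.027,0],"dr":[-0.3,0.3,-0.3],"hand":0.055}
    - {"linear":[0.0075,-0.0265,0],"dr":[0,0,0],"hand":0.055}
    - {"linear":[0,0,0.02],"dr":[0,0,0],"hand":0.055}
    - {"linear":[0,0,0.015],"dr":[0,0,0],"hand":0.055}
    - {"linear":[0,0,0],"dr":[0,0,0],"hand":0.055}
    - {"linear":[0,0,0],"dr":[0,0,0],"hand":0.055}

```text
time_s: 16.2
tcp_pos: [0.5465, -0.2282, 0.2378]
eef_rot: [-0.049, 2.893, 0.006]
ft_force: [-0.1, -0.4, -2.6]
gripper_width: 0.0621
gripper_force: 45.4
```

```bash
python3 - <<'E'
from h import *
go(FB+.128*dz(),Rt(.25))
E
```

```text
t 16.2 pos [ 0.5465 -0.2282  0.2378] lin mm [ 0.7 -4.3 70.7] turn deg [ 0.1  -0.12  0.34] q [-0.4736  0.3042  1.8551  0.1721  0.7722 -2.1894]
```

step_arm:
  plan:
    - {"linear":[0.0007,-0.0043,0.015],"dr":[0,0,0],"hand":0.055}
    - {"linear":[0,0,0.02],"dr":[0,0,0],"hand":0.055}
    - {"linear":[0,0,0.018],"dr":[0,0,0],"hand":0.055}
    - {"linear":[0,0,0.01],"dr":[0,0,0],"hand":0.055}
    - {"linear":[0,0,0.007],"dr":[0,0,0],"hand":0.055}
    - {"linear":[0,0,0],"dr":[0,0,0],"hand":0.055}

```text
time_s: 16.95
tcp_pos: [0.5629, -0.2325, 0.1689]
eef_rot: [-0.048, 2.894, 0.007]
ft_force: [-0.2, -0.5, -2.1]
gripper_width: 0.062
gripper_force: 45.5
```

step_arm:
  plan:
    - {"linear":[0,0,0.01],"dr":[0,0,0],"hand":0.055}
    - {"linear":[0,0,0.01],"dr":[0,0,0],"hand":0.055}
    - {"linear":[0,0,0],"dr":[0,0,0],"hand":0.055}

```text
time_s: 17.32
tcp_pos: [0.5674, -0.232, 0.1489]
eef_rot: [-0.048, 2.895, 0.008]
ft_force: [-1.4, -0.2, -2.1]
gripper_width: 0.062
gripper_force: 45.5
```

```bash
python3 - <<'E'
from h import *
go(FB+.0692*dz(),Rt(.25))
s=sense();C=cam("wrist",s);w=grab_frame("wrist")
i=cv2.convertScaleAbs(w[90:384,90:410],alpha=1.6)
cv2.imwrite("pics/p4.png",cv2.resize(i,None,fx=2,fy=2,interpolation=cv2.INTER_CUBIC))
Rw=R.from_rotvec(s["eef_rot"]).as_matrix();print("mouth",2*(proj(C,s["tcp_pos"]+Rw@[0,0,.0692])-90))
E
```

```text
t 17.32 pos [ 0.5674 -0.232   0.1489] lin mm [-1.2  0.2 38.3] turn deg [ 0.14 -0.21  0.28] q [-0.4624  0.4615  1.8665  0.2065  0.6065 -2.2241]
mouth [322.3406 252.3527]
```

View pics/p4.png

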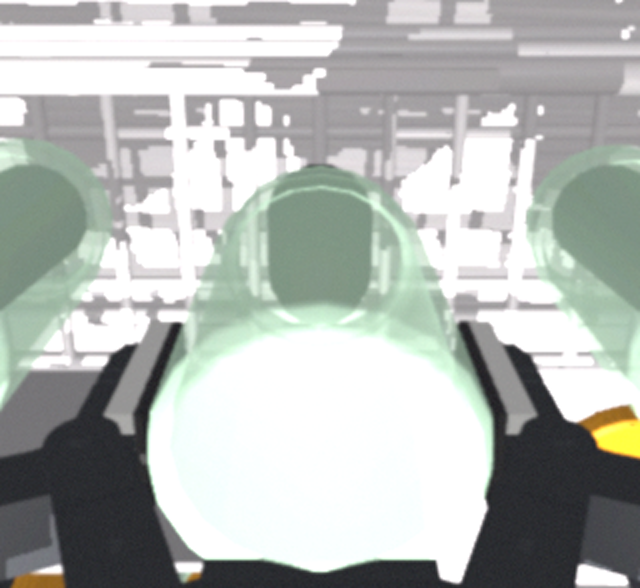

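Post B at (320,240) is centred in the mouth ring at (322,252). I'll lower it.

step_arm:
  plan:
    - {"linear":[-0.0005,0,0.01],"dr":[0,0,0],"hand":0.055}
    - {"linear":[0,0,0.01],"dr":[0,0,0],"hand":0.055}
    - {"linear":[0,0,0.01],"dr":[0,0,0],"hand":0.055}
    - {"linear":[0,0,0.004],"dr":[0,0,0],"hand":0.055}
    - {"linear":[0,0,0.0015],"dr":[0,0,0],"hand":0.055}
    - {"linear":[0,0,0],"dr":[0,0,0],"hand":0.055}

```text
time_s: 18.12
tcp_pos: [0.5771, -0.2321, 0.1157]
eef_rot: [-0.048, 2.893, 0.006]
ft_force: [-0.3, -0.1, -2.0]
gripper_width: 0.0619
gripper_force: 45.5
```

step_arm:
  plan:
    - {"linear":[0,0,0.0015],"dr":[0,0,0],"hand":0.055}
    - {"linear":[0,0,0.0015],"dr":[0,0,0],"hand":0.055}
    - {"linear":[0,0,0],"dr":[0,0,0],"hand":0.055}

```text
time_s: 18.5
tcp_pos: [0.5777, -0.232, 0.1127]
eef_rot: [-0.048, 2.894, 0.006]
ft_force: [0.2, 0.3, -1.5]
gripper_width: 0.0616
gripper_force: 45.5
```

step_arm:
  plan:
    - {"linear":[0,0,0.001],"dr":[0,0,0],"hand":0.055}
    - {"linear":[0,0,0.001],"dr":[0,0,0],"hand":0.055}
    - {"linear":[0,0,0],"dr":[0,0,0],"hand":0.055}

```text
time_s: 18.88
tcp_pos: [0.578, -0.2321, 0.1123]
eef_rot: [-0.048, 2.893, 0.006]
ft_force: [-8.8, 0.7, 14.0]
gripper_width: 0.062
gripper_force: 47.4
```

step_arm:
  plan:
    - {"linear":[0,0,0.001],"dr":[0,0,0],"hand":0.055}
    - {"linear":[0,0,0.001],"dr":[0,0,0],"hand":0.055}
    - {"linear":[0,0,0],"dr":[0,0,0],"hand":0.055}

```text
time_s: 19.25
tcp_pos: [0.578, -0.2321, 0.1121]
eef_rot: [-0.049, 2.893, 0.007]
ft_force: [-19.0, 3.8, 34.3]
gripper_width: 0.0619
gripper_force: 49.8
```

step_arm:
  plan:
    - {"linear":[0,0,-0.0025],"dr":[0,0,0],"hand":0.062}
    - {"linear":[0,0,0],"dr":[0,0,0],"hand":0.078}
    - {"linear":[0,0,0],"dr":[0,0,0],"hand":0.078}
    - {"linear":[0,0,-0.01],"dr":[0,0,0],"hand":0.078}
    - {"linear":[0,0,-0.03],"dr":[0,0,0],"hand":0.078}
    - {"linear":[0,0,-0.04],"dr":[0,0,0],"hand":0.078}
    - {"linear":[0,0,-0.05],"dr":[0,0,0],"hand":0.078}
    - {"linear":[0,0,0],"dr":[0,0,0],"hand":0.04}

```text
time_s: 20.25
tcp_pos: [0.5477, -0.2342, 0.2419]
eef_rot: [-0.048, 2.887, 0.001]
ft_force: [1.0, -0.1, 0.5]
gripper_width: 0.0615
gripper_force: 0.0
```

```bash
python3 - <<'E'
from h import *
s=sense();p=np.array([.74,-.233,.38]);go(p,Rt(0));print(Rt(0).T@(p-s["tcp_pos"])*1000)
S,D=cam("scene"),cam("side")
for X in ([.74,-.23,.27],[.74,-.23,0],[.662,-.231,.289]): print(X,proj(S,X),proj(D,X))
# frame angle: bright top bar seen in the first pictures; predicted lip per theta
Z=Rt(0)@np.array([-1,0,0])
H=FB+Rt(.25)@np.array([-.064,0,-.110]);print("hinge",H)
for th in (1.95,2.0,2.05,2.1,2.15,2.2):
    L=H+.126*(np.array([-1,0,0])*np.cos(th-.25)+np.array([0,0,1])*np.sin(th-.25)); print(th,L,proj(S,L),proj(D,L))
print(np.abs(s["joint_efforts"]).max())
E
```

```text
t 20.25 pos [ 0.5477 -0.2342  0.2419] lin mm [-220.8   -5.6  -85.2] turn deg [-0.17 14.58  0.3 ] q [-0.4824  0.3015  1.8488  0.1739  0.7745 -2.1977]
[-192.2094   -4.1653 -138.0592]
[0.74, -0.23, 0.27] [287.3707 303.0025] [402.4713 182.5978]
[0.74, -0.23, 0] [281.106  342.4121] [381.3911 252.4449]
[0.662, -0.231, 0.289] [255.5128 276.4428] [381.6565 187.0074]
hinge [ 0.6298 -0.23    0.1674]
1.95 [ 0.646  -0.23    0.2924] [249.5131 270.8159] [376.8264 187.8458]
2.0 [ 0.6522 -0.23    0.2914] [251.9564 272.7862] [378.6376 187.3263]
2.05 [ 0.6584 -0.23    0.2901] [254.3903 274.8163] [380.3973 186.9119]
2.1 [ 0.6645 -0.23    0.2885] [256.8061 276.8992] [382.1007 186.603 ]
2.15 [ 0.6705 -0.23    0.2866] [259.195  279.0276] [383.7432 186.3994]
2.2 [ 0.6764 -0.23    0.2845] [261.5481 281.1938] [385.3208 186.3007]
48.66411209106445
```

step_arm:
  plan:
    - {"linear":[0,0,-0.04],"dr":[0,0,0],"hand":0.0}
    - {"linear":[0,0,-0.04],"dr":[0,7.3,0],"hand":0.0}
    - {"linear":[0,0,-0.04],"dr":[0,7.3,0],"hand":0.0}
    - {"linear":[0,0,-0.02],"dr":[0,0,0],"hand":0.0}
    - {"linear":[-0.05,0,0],"dr":[0,0,0],"hand":0.0}
    - {"linear":[-0.05,0,0],"dr":[0,0,0],"hand":0.0}
    - {"linear":[-0.055,0,0],"dr":[0,0,0],"hand":0.0}
    - {"linear":[-0.055,0,0],"dr":[0,0,0],"hand":0.0}

```text
time_s: 21.25
tcp_pos: [0.7334, -0.2267, 0.3718]
eef_rot: [0.052, -3.133, -0.001]
ft_force: [1.5, -0.7, 0.9]
gripper_width: 0.0003
gripper_force: 0.0
```

```bash
python3 - <<'E'
from h import *
go([.735,-.233,.27],Rt(0)); s=sense(); print(s["gripper_width"],s["ft_force"])
E
```

```text
t 21.25 pos [ 0.7334 -0.2267  0.3718] lin mm [ -2.2  -6.4 101.8] turn deg [ 0.04 -0.48  0.3 ] q [-0.3144  0.5554  1.1293 -0.0022  1.465  -1.9183]
0.0002597419493678983 [ 1.4589 -0.6506  0.9268]
```

step_arm:
  plan:
    - {"linear":[-0.002,-0.004,0.03],"dr":[0,0,0],"hand":0.0}
    - {"linear":[0,0,0.04],"dr":[0,0,0],"hand":0.0}
    - {"linear":[0,0,0.031],"dr":[0,0,0],"hand":0.0}
    - {"linear":[0.01,0,0],"dr":[0,0,0],"hand":0.0}
    - {"linear":[0.01,0,0],"dr":[0,0,0],"hand":0.0}
    - {"linear":[0.01,0,0],"dr":[0,0,0],"hand":0.0}
    - {"linear":[0.01,0,0],"dr":[0,0,0],"hand":0.0}

```text
time_s: 22.12
tcp_pos: [0.6946, -0.2326, 0.2758]
eef_rot: [0.052, -3.141, 0.003]
ft_force: [6.4, 1.7, 13.2]
gripper_width: -0.0002
gripper_force: 0.5
```

step_arm:
  plan:
    - {"linear":[0.01,0,0],"dr":[0,0,0],"hand":0.0}
    - {"linear":[0.01,0,0],"dr":[0,0,0],"hand":0.0}
    - {"linear":[0.01,0,0],"dr":[0,0,0],"hand":0.0}
    - {"linear":[0.01,0,0],"dr":[0,0,0],"hand":0.0}
    - {"linear":[0.01,0,0],"dr":[0,0,0],"hand":0.0}

```text
time_s: 22.75
tcp_pos: [0.6501, -0.2345, 0.2857]
eef_rot: [-0.053, 3.125, -0.009]
ft_force: [4.1, 1.8, 43.4]
gripper_width: 0.0001
gripper_force: 0.0
```

Unexpected upward force. I'll back off and look at numbers.

step_arm:
  plan:
    - {"linear":[0,0,-0.02],"dr":[0,0,0],"hand":0.0}
    - {"linear":[0,0,0],"dr":[0,0,0],"hand":0.0}

```text
time_s: 23.0
tcp_pos: [0.6439, -0.2343, 0.2954]
eef_rot: [0.052, -3.138, 0.002]
ft_force: [0.3, 0.5, 0.1]
gripper_width: 0.0003
gripper_force: 0.0
```

```bash
python3 - <<'E'
from h import *
go([.735,-.233,.27],Rt(0)); s=sense(); print(s["gripper_width"],s["ft_force"],s["ft_torque"])
for n in("scene","side","wrist"): cv2.imwrite(f"pics/f_{n}.png",grab_frame(n))
# frame moved? compare with initial scene image in rack-frame region
a=cv2.imread("pics/scene0.png",0).astype(int);b=cv2.imread("pics/f_scene.png",0).astype(int)
np.set_printoptions(linewidth=250)
D=cam("side");H=FB+Rt(.25)@np.array([-.064,0,-.110])
# bright thin frame ends: project frame left/right top corner vs theta and sample top-hat brightness along the front bar, away from gripper
for cn in("scene","side"):
    C=cam(cn);g=cv2.cvtColor(cv2.imread(f"pics/f_{cn}.png"),cv2.COLOR_BGR2GRAY);th=cv2.morphologyEx(g,cv2.MORPH_TOPHAT,np.ones((9,9)))
    for t in np.arange(1.0,2.31,.1):
        v=[]
        for y in np.r_[np.linspace(-.14,-.06,15),np.linspace(.06,.14,15)]:
            L=H+[0,y,0]+.118*np.array([-np.cos(t-.25),0,np.sin(t-.25)]);p=np.round(proj(C,L)).astype(int)
            if 2<p[0]<509 and 2<p[1]<381: v.append(th[p[1]-1:p[1]+2,p[0]-1:p[0]+2].max())
        print(cn,round(t,2),round(np.mean(v),1),end="; ")
    print()
E
```

```text
t 23.0 pos [ 0.6439 -0.2343  0.2954] lin mm [-91.2  -1.7  25.1] turn deg [-0.09 -0.18  0.29] q [-0.3652  0.4668  1.4395 -0.0027  1.2377 -1.9682]
0.0002638927702075289 [0.2661 0.5197 0.0984] [-0.0227 -0.0154  0.0078]
scene 1.0 12.0; scene 1.1 13.2; scene 1.2 17.8; scene 1.3 29.1; scene 1.4 25.6; scene 1.5 33.7; scene 1.6 54.6; scene 1.7 46.5; scene 1.8 48.7; scene 1.9 55.4; scene 2.0 45.7; scene 2.1 34.6; scene 2.2 39.1; scene 2.3 42.2; 
side 1.0 10.3; side 1.1 16.8; side 1.2 25.5; side 1.3 34.4; side 1.4 30.8; side 1.5 26.5; side 1.6 21.4; side 1.7 37.5; side 1.8 53.3; side 1.9 70.9; side 2.0 45.0; side 2.1 42.1; side 2.2 49.2; side 2.3 46.5;
```

The frame is near 1.9 rad. A finger shoulder about 26 mm above the TCP was riding on the lip's edge. Now that it is clear, I'll push with only the fingertips.

step_arm:
  plan:
    - {"linear":[0.006,0,-0.003],"dr":[0,0,0],"hand":0.0}
    - {"linear":[0.006,0,0],"dr":[0,0,0],"hand":0.0}
    - {"linear":[0.006,0,0],"dr":[0,0,0],"hand":0.0}
    - {"linear":[0.006,0,0],"dr":[0,0,0],"hand":0.0}

```text
time_s: 23.65
tcp_pos: [0.6189, -0.2347, 0.2957]
eef_rot: [0.052, -3.134, -0.0]
ft_force: [0.3, 0.2, -0.6]
gripper_width: 0.0003
gripper_force: 0.1
```

step_arm:
  plan:
    - {"linear":[0.006,0,0],"dr":[0,0,0],"hand":0.0}
    - {"linear":[0.006,0,0.002],"dr":[0,0,0],"hand":0.0}
    - {"linear":[0.006,0,0],"dr":[0,0,0],"hand":0.0}
    - {"linear":[0.006,0,0.002],"dr":[0,0,0],"hand":0.0}

```text
time_s: 24.15
tcp_pos: [0.5952, -0.2355, 0.2921]
eef_rot: [0.052, -3.134, -0.0]
ft_force: [0.4, -0.7, 0.8]
gripper_width: -0.0001
gripper_force: 0.0
```

```bash
cat >> h.py <<'E'
def frame(tag,ts=np.arange(0,2.31,.1)):
    H=FB+Rt(.25)@np.array([-.064,0,-.110])
    for cn in("scene","side"):
        C=cam(cn);im=grab_frame(cn);cv2.imwrite(f"pics/{tag}_{cn}.png",im);g=cv2.cvtColor(im,cv2.COLOR_BGR2GRAY);th=cv2.morphologyEx(g,cv2.MORPH_TOPHAT,np.ones((9,9)))
        r=[]
        for t in ts:
            v=[]
            for y in np.r_[np.linspace(-.14,-.06,15),np.linspace(.06,.14,15)]:
                L=H+[0,y,0]+.118*np.array([-np.cos(t-.25),0,np.sin(t-.25)]);p=np.round(proj(C,L)).astype(int)
                if 2<p[0]<509 and 2<p[1]<381: v.append(th[p[1]-1:p[1]+2,p[0]-1:p[0]+2].max())
            r.append(f"{t:.1f}:{np.mean(v):.0f}")
        print(cn,*r)
E
python3 - <<'E'
from h import *
go([.575,-.233,.29],Rt(0)); frame("g")
E
```

```text
t 24.15 pos [ 0.5952 -0.2355  0.2921] lin mm [20.   3.2  2.3] turn deg [ 0.01 -0.39  0.3 ] q [-0.3942  0.4015  1.5488 -0.0029  1.1976 -1.9972]
scene 0.0:17 0.1:12 0.2:10 0.3:10 0.4:10 0.5:11 0.6:12 0.7:12 0.8:11 0.9:13 1.0:16 1.1:18 1.2:29 1.3:29 1.4:53 1.5:50 1.6:54 1.7:52 1.8:60 1.9:45 2.0:34 2.1:64 2.2:47 2.3:55
side 0.0:22 0.1:19 0.2:16 0.3:7 0.4:10 0.5:10 0.6:13 0.7:15 0.8:23 0.9:5 1.0:10 1.1:22 1.2:34 1.3:49 1.4:19 1.5:10 1.6:7 1.7:12 1.8:11 1.9:26 2.0:26 2.1:17 2.2:17 2.3:12
```

step_arm:
  plan:
    - {"linear":[0.006,0,0.002],"dr":[0,0,0],"hand":0.0}
    - {"linear":[0.006,0,0.002],"dr":[0,0,0],"hand":0.0}
    - {"linear":[0.006,0,0.002],"dr":[0,0,0],"hand":0.0}
    - {"linear":[0.006,0,0.002],"dr":[0,0,0],"hand":0.0}
    - {"linear":[0.006,0,0],"dr":[0,0,0],"hand":0.0}

```text
time_s: 24.88
tcp_pos: [0.5649, -0.2364, 0.2841]
eef_rot: [0.052, -3.134, -0.0]
ft_force: [0.2, -0.5, 0.2]
gripper_width: -0.0
gripper_force: 0.0
```

```bash
python3 - <<'E'
from h import *
go([.575,-.233,.29],Rt(0)); frame("g2")
E
```

```text
t 24.88 pos [ 0.5649 -0.2364  0.2841] lin mm [-10.1   3.1  -6. ] turn deg [ 0.02 -0.42  0.3 ] q [-0.4145  0.3671  1.6199 -0.0031  1.1614 -2.0173]
scene 0.0:56 0.1:47 0.2:16 0.3:11 0.4:10 0.5:11 0.6:11 0.7:12 0.8:12 0.9:10 1.0:9 1.1:10 1.2:24 1.3:29 1.4:30 1.5:32 1.6:36 1.7:48 1.8:29 1.9:37 2.0:36 2.1:52 2.2:36 2.3:53
side 0.0:43 0.1:46 0.2:32 0.3:22 0.4:29 0.5:30 0.6:24 0.7:30 0.8:29 0.9:17 1.0:18 1.1:27 1.2:30 1.3:22 1.4:16 1.5:12 1.6:17 1.7:14 1.8:9 1.9:17 2.0:17 2.1:13 2.2:14 2.3:11
```

```bash
python3 - <<'E'
from h import *
frame("g3",np.arange(-.15,.31,.05)); p=np.array([.510,-.232,.20]);go(p,Rt(0))
E
```

```text
scene -0.1:54 -0.1:44 -0.0:44 0.0:55 0.1:52 0.1:45 0.2:32 0.2:15 0.2:13 0.3:11
side -0.1:32 -0.1:32 -0.0:37 0.0:44 0.1:47 0.1:46 0.2:43 0.2:32 0.2:23 0.3:22
t 25.07 pos [ 0.5655 -0.2366  0.2845] lin mm [54.8  6.4 84.9] turn deg [ 0.   -0.37  0.29] q [-0.4143  0.3672  1.6187 -0.003   1.1616 -2.017 ]
```

Shut within about 0.05–0.1 rad. I'll test it with a gentle fingertip touch on the lip.

step_arm:
  plan:
    - {"linear":[0.028,0.003,0],"dr":[0,0,0],"hand":0.0}
    - {"linear":[0.027,0.003,0],"dr":[0,0,0],"hand":0.0}
    - {"linear":[0,0,0.03],"dr":[0,0,0],"hand":0.0}
    - {"linear":[0,0,0.03],"dr":[0,0,0],"hand":0.0}
    - {"linear":[0,0,0.03],"dr":[0,0,0],"hand":0.0}
    - {"linear":[0,0,0.01],"dr":[0,0,0],"hand":0.0}
    - {"linear":[0,0,0.01],"dr":[0,0,0],"hand":0.0}
    - {"linear":[0,0,0],"dr":[0,0,0],"hand":0.0}

```text
time_s: 26.08
tcp_pos: [0.5097, -0.2323, 0.1747]
eef_rot: [0.052, -3.134, -0.0]
ft_force: [-0.2, 0.2, -0.4]
gripper_width: -0.0001
gripper_force: 0.0
```

step_arm:
  plan:
    - {"linear":[0,0,0.005],"dr":[0,0,0],"hand":0.0}
    - {"linear":[0,0,0.003],"dr":[0,0,0],"hand":0.0}
    - {"linear":[0,0,0],"dr":[0,0,0],"hand":0.0}

```text
time_s: 26.45
tcp_pos: [0.5094, -0.2323, 0.1667]
eef_rot: [0.052, -3.134, -0.0]
ft_force: [0.5, -0.1, -0.9]
gripper_width: 0.0001
gripper_force: 0.0
```

step_arm:
  plan:
    - {"linear":[0,0,0.003],"dr":[0,0,0],"hand":0.0}
    - {"linear":[0,0,0.003],"dr":[0,0,0],"hand":0.0}
    - {"linear":[0,0,0],"dr":[0,0,0],"hand":0.0}

```text
time_s: 26.82
tcp_pos: [0.5093, -0.2322, 0.1603]
eef_rot: [0.052, -3.134, -0.001]
ft_force: [0.5, 0.5, -0.2]
gripper_width: -0.0002
gripper_force: 0.0
```

step_arm:
  plan:
    - {"linear":[0,0,0.002],"dr":[0,0,0],"hand":0.0}
    - {"linear":[0,0,0.002],"dr":[0,0,0],"hand":0.0}
    - {"linear":[0,0,0],"dr":[0,0,0],"hand":0.0}

```text
time_s: 27.2
tcp_pos: [0.5095, -0.2323, 0.1569]
eef_rot: [0.052, -3.134, -0.0]
ft_force: [-0.7, 0.3, 3.1]
gripper_width: -0.0001
gripper_force: 1.5
```

step_arm:
  plan:
    - {"linear":[0,0,0.0015],"dr":[0,0,0],"hand":0.0}
    - {"linear":[0,0,0.001],"dr":[0,0,0],"hand":0.0}
    - {"linear":[0,0,0],"dr":[0,0,0],"hand":0.0}

```text
time_s: 27.58
tcp_pos: [0.5096, -0.2324, 0.1563]
eef_rot: [0.052, -3.135, 0.001]
ft_force: [-7.4, 2.7, 19.9]
gripper_width: -0.0002
gripper_force: 10.4
```

Stiff contact at the expected shut height; a tab caught on the rim would be about 16 mm higher. Retracting.

step_arm:
  plan:
    - {"linear":[0,0,-0.01],"dr":[0,0,0],"hand":0.0}
    - {"linear":[0,0,-0.04],"dr":[0,0,0],"hand":0.0}
    - {"linear":[0,0,-0.05],"dr":[0,0,0],"hand":0.0}
    - {"linear":[0.04,0,-0.04],"dr":[0,0,0],"hand":0.0}
    - {"linear":[0.04,0.04,-0.04],"dr":[0,0,0],"hand":0.0}
    - {"linear":[0,0.05,0],"dr":[0,0,0],"hand":0.0}
    - {"linear":[0,0.05,0],"dr":[0,0,0],"hand":0.0}
    - {"linear":[0,0,0],"dr":[0,0,0],"hand":0.0}

```text
time_s: 28.58
tcp_pos: [0.4295, -0.0964, 0.331]
eef_rot: [0.058, -3.134, -0.001]
ft_force: [-0.9, -0.7, 0.1]
gripper_width: 0.0
gripper_force: 0.0
```

```bash
python3 - <<'E'
from h import *
frame("z",np.arange(-.15,.31,.05))
# bystanders unmoved: compare pictures over the bystander regions
a=cv2.imread("pics/scene0.png").astype(int);b=cv2.imread("pics/z_scene.png").astype(int)
for n,(x,y) in dict(wide=(352,160),h1=(301,160),h2=(306,204),jarA=(277,178),jarB=(319,139)).items(): print(n,np.abs(a-b)[y-15:y+15,x-12:x+12].mean().round(1))
# green tint (G-R) at predicted jar tops
for cn in("scene","side"):
    C=cam(cn);i=cv2.imread(f"pics/z_{cn}.png").astype(int)
    for F in(FA,FB,2*FB-FA):
        p=np.round(proj(C,F+.1*dz())).astype(int);q=i[p[1]-8:p[1]+9,p[0]-8:p[0]+9];m=(q[...,1]-q[...,2]>12); yy,xx=np.nonzero(m);print(cn,p,m.mean().round(2),xx.mean().round(1)-8,yy.mean().round(1)-8)
E
```

```text
scene -0.1:46 -0.1:42 -0.0:41 0.0:39 0.1:32 0.1:32 0.2:31 0.2:22 0.2:14 0.3:11
side -0.1:34 -0.1:33 -0.0:37 0.0:42 0.1:44 0.1:44 0.2:42 0.2:32 0.2:22 0.3:19
wide 4.8
h1 4.4
h2 3.9
jarA 24.8
jarB 19.3
scene [252 250] 0.45 0.6999999999999993 0.40000000000000036
scene [226 281] 0.53 0.5999999999999996 0.6999999999999993
scene [197 316] 0.6 0.6999999999999993 0.6999999999999993
side [319 217] 0.45 -0.7999999999999998 0.09999999999999964
side [344 241] 0.53 -1.0999999999999996 0.09999999999999964
side [372 268] 0.56 -1.2000000000000002 0.09999999999999964
```

All three jars sit level, the bystanders haven't moved, and the frame is shut.

```bash
python3 -c "
from bench import *
print(hand_in())"
```

```text
the job is handed in; nothing more can be done
None
```

I loaded both narrow jars fully home, shut the hold-down frame (a fingertip press met a firm stop at about the shut height) and handed the job in at about 29 s; while I was pushing the frame, the wrist briefly read about 43 N upward, probably a finger on the lip, but I can't rule out the gripper body against its 40 N limit.

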